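Line up the seed jar in the rack and unscrew its tight cap

TASK

Carry the square seed jar that stands on the bench, cap on, to the one empty pocket of the wooden rack and set it fully down in it, upright, so that it stands in line with its two neighbours and the rack braces it. Then unscrew its tight cap anticlockwise until the threads let go, lift the cap off without drawing the jar out of its pocket, and finish still holding the cap level, right over the jar's mouth and a finger's width or two above the rim: do not put it down or let go. Leave the other jars and the tools and pots where they are.

Things in the scene. Friction and masses are not known exactly. Their poses are not given: they have to be found in the camera images.
- jar_mid (a point): The loose white stoneware jar (starts upright on the bench, not in the rack): square body 64 x 64 mm, 60 mm high, its foot tapered over the last 6 mm to 57 mm; 98 mm high with cap, 0.3 to 0.6 kg in all. The point is the centre of the square body, on its axis, 30 mm above the foot; z up, x and y square to its flat sides. It may be carried by its cap, which does not come loose or turn by itself.
- jar_rim (a point): The centre of the jar's mouth rim, 58 mm above the jar's point, on the round neck (32 mm diameter, 44 mm over the thread lugs) above the square shoulder; z up the jar's axis.
- cap_mid (a point): The jar's ribbed black plastic screw cap: 52 mm diameter, 26 mm high, about 60 g. The point is its centre, half-way up (13 mm above its lower edge, 13 mm below its flat top); z up its axis. Closed, it is 55 mm above the jar's point and its lower edge is 12 mm above the square shoulder. Best gripped on its upper 15 mm.
- cap_edge (a point): The centre of the cap's open lower edge; twist-off lug thread: turned anticlockwise (seen from above) on the jar by 50 to 65 degrees it lets go, climbing 2 mm meanwhile; clockwise it soon meets a stop. It stays free up to 130 degrees, where lugs meet a stop: 75 to 80 degrees always frees it. Lifted 10 mm above closed it is clear. Before the release, lifting the cap lifts the jar.
- seal (a joint): The rubber seal under the cap, sprung (m, 0 pressed down by the closed cap, +0.004 at its upper stop with the cap off). It pushes the cap up with 5 to 10 N, which makes it tight: turning takes 0.1 to 0.25 N m until the release, when the seal may push the cap up a little further.
- pocket (a point): The empty pocket of the rack, 70 x 70 mm: the jar has 3 mm to spare on each side and, standing in it, can turn only about 5 degrees. The point is the centre of the top of the thin cork mat on the pocket's floor, 8 mm above the bench, 26 mm below the rack's top. y runs along the row, x across it, z up. A seated jar's point is 30 mm above this one.
- rack: Fixed wooden rack, 96 x 300 x 34 mm, with three square pockets in a row along its y, 100 mm apart, the middle one at its centre; two hold closed jars, one (any of the three) is empty. Origin at the centre of its underside. The neighbours' caps end 2 mm lower than this jar's when seated.
- jar_a_mid (a point): One of the two other jars of the same make standing in the rack, cap on; the point is the centre of its square body, 30 mm above its foot. To be left in place.
- jar_b_mid (a point): One of the two other jars of the same make standing in the rack, cap on; the point is the centre of its square body, 30 mm above its foot. To be left in place.
- pruner: Black plastic pruner with steel blades and a round lock button, 190 mm long, lying on the bench; origin under its middle, x towards the blades. Bystander.
- fork: Aluminium three-tined hand fork, 260 mm long, lying on the bench; origin under its middle, x towards the tines. Bystander.
- pot: Small empty terracotta pot, 80 mm across, 75 mm high; origin at the centre of its underside. Bystander.
Mind the look-alikes: they are no part of the job. There is more than one size of the part that bears cap_mid; the job needs the smallest.

How it is judged:
By the outcome, as a careful person would: the job done as asked, in the order asked, and still so for the second after the job is handed in, while the arm keeps its last pose, push and grip.
It also fails if it takes over 45 s, if anything falls off the work surface, if the arm or the gripper's body presses on something with over 40 N, if the wrist force passes 120 N, or if a joint passes its speed limit or range.

ROBOT

A 6-joint arm with a two-finger parallel gripper is mounted at the origin on the work surface. World frame = base frame: x ahead of the robot, y to its left, z up, the work surface at z = 0. Lengths are in m, angles in rad, forces in N, time in s.
With the tool pointing down it reaches from about 0.375 to 0.75 m from the base axis. Payload 9 kg.
Tool frame: the origin (TCP) lies on the centre line of the jaws, within the pads' length; the fingertips stand 25 mm ahead of it and the grasp point (between the pads) lies 6 mm ahead of it; z points along the fingers, y is the line along which they close (so a half turn about z gives the same grasp; the last joint's range is limited). The gripper opens to 85 mm and grips with 20 to 120 N. Pads are 22 mm wide; open, the fingers measure 114 mm over their backs; the gripper's body (76 mm by 85 mm) begins 54 mm behind the grasp point. The pads swing forward as they close: fully open they stand 13 mm farther back than shut.
Start: joints at [0.945, 0.104, 0.097, 1.564, 0, 1.353], TCP at [0.238, 0.551, 0.256] pointing down, gripper open.
Joint ranges: [-2.99, 2.99], [-0.84, 1.86], [-1.1, 1.16], [-1.84, 2.11], [-1.51, 1.56], [-3.14, 3.14]. Speed limits (rad/s): [2.22, 2.22, 2.57, 3.14, 3.14, 3.14].

INTERFACE

Orientations are given as [roll, pitch, yaw] about the fixed x, y, z axes, in that order (R = Rz(yaw) Ry(pitch) Rx(roll)).
In Python, from station import ctrl gives the robot as it stands. The module is installed in compiled form; this text tells all that it offers.
- The arm moves only by the shell command python3 -m pendant 'ROWS' [FORCE]. ROWS is JSON, a list of rows, each a list of 3 entries, a list of its own where there are three numbers: the shift along the tool's x, y, z normalised to -1 to 1, where 1 is 400 mm, then the turn, a rotation vector about the tool's x, y, z normalised to -1 to 1, where 1 is pi rad, then the opening, from 0 (shut) to 1 (fully open). In form: [[[dx, dy, dz], [ax, ay, az], gripper], ...]. A call has 1 to 8 rows; each row shifts and turns the commanded pose from where the row before left it, along the tool's axes as they then stand; what a row does not reach is not made up. A row lasts 1/10 s, in which the tool goes at most 50 mm and 8.59 degrees, less where a joint would pass 70% of its speed; a pose out of reach is approached as far as the arm can. A call with a number of a shift or a turn outside -1 to 1 is refused whole. A call with a gripper value outside its range is refused whole. The fingers move at their own pace and stop on an object; FORCE is the grip in N (left out, the last holds). Time passes only in rows, so rows that do not move let the fingers close. It gives the time, the measured TCP pose, the force, the opening and the grip force at its end, in the units of the state.
- ctrl.observe(): the state, without advancing time (a new reading comes with each control period).
- ctrl.get_image(name): name is "side" or "top"; returns the picture (420x560x3 uint8, blue, green, red); there is no depth.
- ctrl.camera_info(name): a dict with "mtx" (3x3 intrinsics, pixels), "position" and "attitude" of the camera in the world. Camera axes: x right, y up, looking along -z (the intrinsics and any distortion apply to the point x, -y, -z); pixel columns grow to the right and rows downward; lengths in m; the calibration is good to about 2 mm. A picture is of the moment at which its call begins. camera_info takes no time and is no camera call.
- ctrl.job_done(): hands the job in; it is judged then, once.
The state is a dict: "time": time; "joint_pos": joint angles; "qvel": joint speeds; "joint_torque": joint torques, N m; "ee_pos": TCP position; "tool_rot": TCP orientation; "force": force on the tool from outside, world axes, zero at the start; "moment": the same for the moment, N m; "grip_width": opening from 0.0 (shut) to 1.0 (fully open); "gripper_force": force on a finger pad.
Only numpy, scipy, OpenCV 4.12 (cv2) and the standard library are available. Lean on these libraries where they do the work, as an engineer would, in place of code of your own. Each camera call takes 0.05 s, during which the arm holds its last target. There are 200 camera calls.

## Working session

There is one attempt and no reset: what is moved stays moved. The work goes in short steps, Python scripts to look and compute and a shell command to move; the robot and the scene stay as the last step left them, time stands still between calls to the robot, and variables do not carry over. Pictures are saved under pics/ and viewed, at most 10 in all, crops included, and the job is handed in when it is done.

```bash
mkdir -p pics; python3 - <<'E'
from station import ctrl
import cv2,numpy as np
for n in("side","top"):
    cv2.imwrite(f"pics/{n}0.png",ctrl.get_image(n)); print(n,ctrl.camera_info(n))
s=ctrl.observe(); print(s)
E
```

```text
side {'mtx': array([[446.66034663,   0.        , 291.50020575],
       [  0.        , 446.66034663, 212.09745796],
       [  0.        ,   0.        ,   1.        ]]), 'position': array([ 0.1489758 , -0.77211162,  0.86058883]), 'attitude': array([ 0.85269351,  0.00833998, -0.45893464])}
top {'mtx': array([[456.18508319,   0.        , 280.97495655],
       [  0.        , 456.18508319, 206.30256622],
       [  0.        ,   0.        ,   1.        ]]), 'position': array([0.40626859, 0.00857398, 1.03191401]), 'attitude': array([ 0.13573455,  0.02941158, -1.59448216])}
{'time': 0.1, 'joint_pos': array([ 9.45327888e-01,  1.04609599e-01,  9.65073701e-02,  1.56389947e+00,
       -2.74410882e-06,  1.35309571e+00]), 'qvel': array([-1.72210305e-05, -7.93168438e-04,  2.96785711e-03, -1.17551034e-03,
       -7.34104121e-05, -5.53492855e-04]), 'joint_torque': array([ 6.02669621e-03, -5.58206534e+01,  5.04723001e+01,  1.29417589e-02,
       -2.92760860e-04, -4.40954716e-05]), 'ee_pos': array([0.23775961, 0.55057376, 0.2555958 ]), 'tool_rot': array([-3.14041514e+00, -2.57662716e-04,  2.73382468e+00]), 'force': array([-0.06333807,  0.32998258, -0.01633988]), 'moment': array([ 0.02123003, -0.00603108,  0.00850443]), 'gripper_force': 0.0, 'grip_width': 1.0010528527997655}
```

View pics/top0.png

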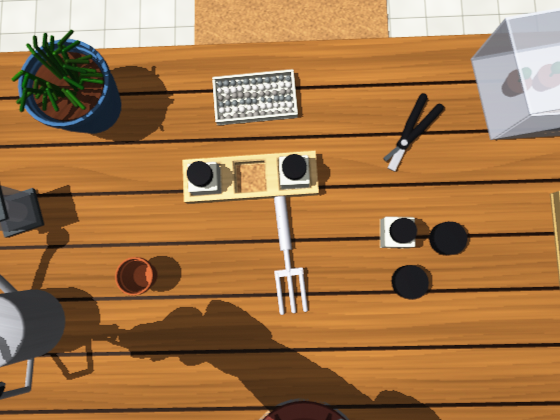

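View pics/side0.png

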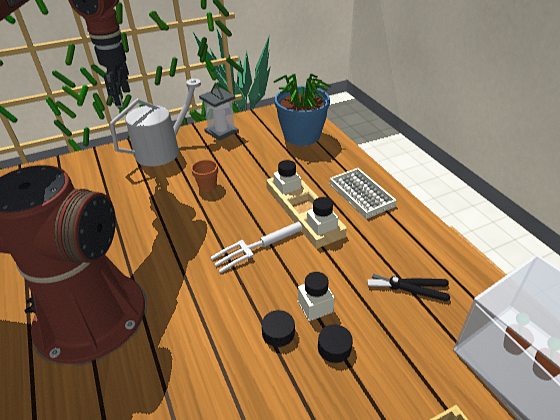

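Candidates for jar/cap (top view): loose white jar with cap at (403,231). Look-alikes are the larger loose caps at (448,238) and (410,281), and the seated jars at (200,174) and (294,167). I choose (403,231), a white square body with the small cap. The empty pocket is at (252,176).

```bash
cat > h.py <<'E'
from station import ctrl
import cv2,numpy as np
from scipy.spatial.transform import Rotation as R
def ray(n,uv):
    c=ctrl.camera_info(n);K=c["mtx"];p=np.linalg.inv(K)@[uv[0],uv[1],1]
    return np.array(c["position"]),R.from_euler("xyz",c["attitude"]).apply([p[0],-p[1],-p[2]])
def onz(n,uv,z):
    o,d=ray(n,uv);return (o+d*(z-o[2])/d[2])
def tri(a,b):
    (o,d),(p,e)=ray("top",a),ray("side",b)
    t=np.linalg.lstsq(np.c_[d,-e],p-o,rcond=None)[0]
    A,B=o+d*t[0],p+e*t[1];return (A+B)/2,np.linalg.norm(A-B)
def blobs(m,lo=60):
    n,_,st,ce=cv2.connectedComponentsWithStats(m.astype(np.uint8))
    return [(ce[i].round(1),st[i]) for i in range(1,n) if st[i][4]>lo]
E
python3 - <<'E'
from h import *
T=cv2.imread("pics/top0.png");S=cv2.imread("pics/side0.png")
mT=T.max(2)<45;mS=S.max(2)<45
for c,s in blobs(mT):
    if 150<c[0]<500 and 140<c[1]<300: print("T",c,s,onz("top",c,.085).round(4))
for c,s in blobs(mS):
    if 250<c[0]<360 and 150<c[1]<370: print("S",c,s,onz("side",c,.085).round(4))
a=cv2.resize(T[140:215,170:330],None,fx=5,fy=5,interpolation=cv2.INTER_CUBIC)
b=cv2.resize(T[200:260,365:475],None,fx=5,fy=3.5 and 5,interpolation=cv2.INTER_CUBIC)
cv2.imwrite("pics/rack.png",a);cv2.imwrite("pics/jar.png",b)
# rack mask (pale wood), white
hsv=cv2.cvtColor(T,cv2.COLOR_BGR2HSV)
w=(hsv[...,1]<40)&(hsv[...,2]>150)
for c,s in blobs(w):
    if 150<c[0]<480 and 140<c[1]<260: print("white",c,s)
for p in[(190,192),(310,185),(225,165),(252,176),(250,160),(252,197),(388,232)]:print(p,hsv[p[1],p[0]])
E
```

```text
T [294.  166.7] [283 154  23  26 469] [0.6202 0.0037 0.085 ]
T [199.6 173.6] [187 161  26  26 489] [0.6113 0.2049 0.085 ]
T [440.9 183. ] [319 179 241  10 471] [ 0.5761 -0.3019  0.085 ]
T [440.1 235.2] [ 390  218  163   37 1743] [ 0.4672 -0.2925  0.085 ]
T [338.7 238.4] [298 237  81   4 148] [ 0.466  -0.0844  0.085 ]
T [421.4 284.2] [ 316  265  243   34 1400] [ 0.3688 -0.2479  0.085 ]
S [286.7 168.2] [278 161  18  16 231] [0.6116 0.211  0.085 ]
S [283.8 265. ] [270 244  28  44  92] [ 0.4377 -0.1329  0.085 ]
S [315.8 290.2] [305 281  23  15 170] [ 0.4685 -0.2314  0.085 ]
S [278.2 339.7] [262 325  33  29 322] [ 0.3419 -0.3073  0.085 ]
S [343.2 364.9] [318 341  68  79 470] [ 0.4289 -0.4121  0.085 ]
white [395.7 159.4] [388 149  17  22 179]
white [288.6 176.1] [279 156  31  29 237]
white [199.5 187.8] [188 181  29  11 159]
white [286.2 258.1] [ 274  196   33  119 1273]
white [390.4 234.1] [381 217  34  30 419]
(190, 192) [ 20  63 113]
(310, 185) [ 19 113 120]
(225, 165) [ 20 105 224]
(252, 176) [ 16 138 213]
(250, 160) [ 19 106 212]
(252, 197) [ 19 108 182]
(388, 232) [ 30   8 235]
```

View pics/rack.png

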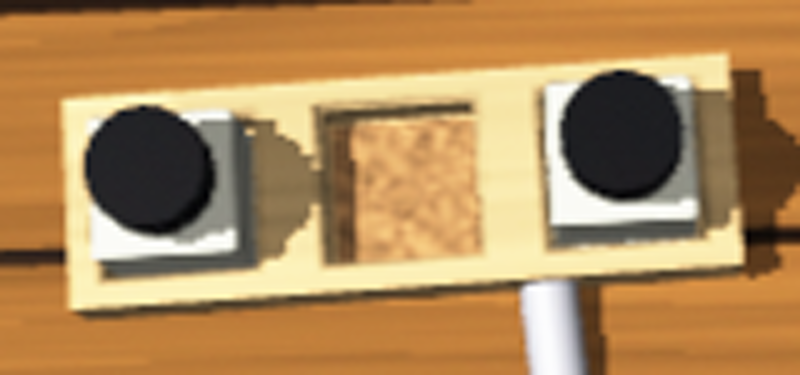

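View pics/jar.png

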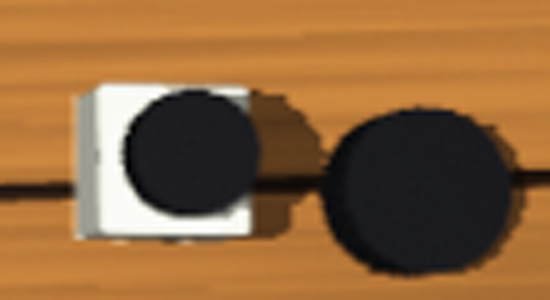

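The rack crop shows the empty middle pocket between two seated jars, with the pocket outline at crop (318,105), (473,100), (483,257) and (325,266). The jar crop confirms the choice: a white square body with a cap clearly smaller than the loose cap to its right, whose centre is at crop (192,152).

```bash
python3 - <<'E'
from h import *
T=cv2.imread("pics/top0.png");S=cv2.imread("pics/side0.png")
def cap(I,x0,y0,x1,y1,th=45):
    m=(I[y0:y1,x0:x1].max(2)<th).astype(np.uint8)
    m=cv2.morphologyEx(m,cv2.MORPH_OPEN,cv2.getStructuringElement(2,(9,9)))
    c=max(cv2.findContours(m,0,1)[0],key=cv2.contourArea)
    (x,y),a,_=cv2.minAreaRect(c);return np.array([x+x0,y+y0]),np.round(a,1)
for nm,z,rt,rs in(("jar",.085,(385,212,421,250),(300,265,335,304)),("A",.091,(180,155,220,195),(272,155,302,182)),("B",.091,(276,148,312,184),(308,192,340,220))):
    (a,sa),(b,sb)=cap(T,*rt),cap(S,*rs)
    print(nm,a.round(1),sa,b.round(1),sb,onz("top",a,z).round(4),onz("side",b,z).round(4),[np.round(v,4) for v in tri(a,b)])
def quad(p,off,z,nm):
    q=np.array([onz("top",np.array(v)/5+off-.4*0,z)[:2] for v in p]);print(nm,q.round(4).tolist(),"c",q.mean(0).round(4))
    for i in range(4):
        d=q[(i+1)%4]-q[i];print("  ",np.linalg.norm(d).round(4),np.degrees(np.arctan2(d[1],d[0])).round(1))
quad([(65,100),(728,53),(745,262),(72,308)],(170,140),.034,"rack")
quad([(318,107),(473,99),(483,257),(325,266)],(170,140),.034,"pocket")
quad([(97,84),(250,86),(252,236),(100,236)],(365,200),.060,"jar")
# white-mask top edges of jar in both
print(ctrl.observe()["time"])
E
```

```text
Traceback (most recent call last):
ValueError: max() iterable argument is empty
```

```bash
cat >> h.py <<'E'
def cap(I,x0,y0,x1,y1,th=60):
    m=(I[y0:y1,x0:x1].max(2)<th).astype(np.uint8)
    m=cv2.morphologyEx(m,cv2.MORPH_OPEN,cv2.getStructuringElement(2,(7,7)))
    c=max(cv2.findContours(m,0,1)[0],key=cv2.contourArea)
    (x,y),a,_=cv2.minAreaRect(c);return np.array([x+x0,y+y0]),np.round(a,1)
E
python3 - <<'E'
from h import *
T=cv2.imread("pics/top0.png");S=cv2.imread("pics/side0.png")
for nm,z,rt,rs in(("jar",.085,(385,212,421,250),(300,265,335,304)),("A",.091,(180,155,220,195),(272,155,302,182)),("B",.091,(276,148,312,184),(308,192,340,220))):
    (a,sa),(b,sb)=cap(T,*rt,45),cap(S,*rs)
    print(nm,a.round(1),sa,b.round(1),sb,onz("top",a,z).round(4),onz("side",b,z).round(4),[np.round(v,4) for v in tri(a,b)])
def quad(p,off,z,nm):
    q=np.array([onz("top",np.array(v)/5+off,z)[:2] for v in p]);print(nm,q.round(4).tolist(),"c",q.mean(0).round(4))
    for i in range(4):
        d=q[(i+1)%4]-q[i];print("  ",np.linalg.norm(d).round(4),np.degrees(np.arctan2(d[1],d[0])).round(1))
quad([(65,100),(728,53),(745,262),(72,308)],(170,140),.034,"rack")
quad([(318,107),(473,99),(483,257),(325,266)],(170,140),.034,"pocket")
quad([(97,84),(250,86),(252,236),(100,236)],(365,200),.060,"jar")
E
```

```text
jar [403.  230.5] [24.7 24.7] [316. 284.] [24. 22.] [ 0.4789 -0.2174  0.085 ] [ 0.4773 -0.2162  0.085 ] [array([ 0.478 , -0.2169,  0.0856]), np.float64(0.0019)]
A [199.8 173.8] [24.7 22.6] [286.5 168. ] [16. 17.] [0.6097 0.2033 0.091 ] [0.6079 0.2045 0.091 ] [array([0.6085, 0.2035, 0.0917]), np.float64(0.002)]
B [294.  166.5] [25. 22.] [322.5 206. ] [18. 19.] [0.6193 0.0038 0.091 ] [0.6179 0.0053 0.091 ] [array([0.6181, 0.0041, 0.0921]), np.float64(0.0018)]
rack [[0.6547, 0.2531], [0.6671, -0.0459], [0.572, -0.0502], [0.5598, 0.2494]] c [0.6134 0.1016]
   0.2992 -87.6
   0.0952 -177.4
   0.2998 92.3
   0.095 2.2
pocket [[0.648, 0.1387], [0.6495, 0.0689], [0.5776, 0.0658], [0.5755, 0.1363]] c [0.6126 0.1024]
   0.0698 -88.7
   0.072 -177.5
   0.0705 91.7
   0.0725 1.9
jar [[0.511, -0.1858], [0.5084, -0.2504], [0.4449, -0.2472], [0.4465, -0.1835]] c [ 0.4777 -0.2167]
   0.0646 -92.3
   0.0636 177.1
   0.0637 88.6
   0.0646 -2.0
```

```bash
python3 -m pendant '[[[0,0,-0.02],[0,0,0.0463],1],[[0,0,-0.02],[0,0,0.0463],1],[[0,0,-0.02],[0,0,0.0463],1],[[0,0,-0.02],[0,0,0.0463],1],[[0,0,0],[0,0,0.0463],1],[[0,0,0],[0,0,0.0463],1],[[0,0,0],[0,0,0.0463],1],[[0,0,0],[0,0,0.0461],1]]' 60
```

```text
time: 0.9
ee_pos: [0.2379, 0.5507, 0.2879]
tool_rot: [-3.141, 0.001, 1.565]
force: [-0.1, -0.4, 0.0]
grip_width: 1.003
gripper_force: 0.0
```

```bash
python3 -m pendant '[[[-0.11,0.035,0],[0,0,0],1],[[-0.11,0.035,0],[0,0,0],1],[[-0.11,0.035,0],[0,0,0],1],[[-0.11,0.035,0],[0,0,0],1],[[-0.11,0.035,0],[0,0,0],1],[[-0.11,0.035,0],[0,0,0],1],[[-0.11,0.035,0],[0,0,0],1],[[-0.11,0.035,0],[0,0,0],1]]'; python3 -m pendant '[[[-0.11,0.035,0],[0,0,0],1],[[-0.11,0.035,0],[0,0,0],1],[[-0.11,0.035,0],[0,0,0],1],[[-0.11,0.035,0],[0,0,0],1],[[-0.11,0.035,0],[0,0,0],1],[[-0.11,0.035,0],[0,0,0],1],[[-0.11,0.035,0],[0,0,0],1],[[0,0,0],[0,0,0],1]]'
```

```text
time: 1.7
ee_pos: [0.35, 0.1972, 0.2881]
tool_rot: [3.141, -0.0, 1.571]
force: [1.6, 0.6, -1.1]
grip_width: 1.002
gripper_force: 0.0
time: 2.5
ee_pos: [0.4484, -0.1135, 0.2869]
tool_rot: [-3.14, 0.0, 1.566]
force: [1.1, 0.0, -0.6]
grip_width: 1.002
gripper_force: 0.0
```

```bash
python3 -m pendant '[[[-0.11,0.03,0],[0,0,0],1],[[-0.1,0.03,0],[0,0,0],1],[[-0.0485,0.014,0.07],[0,0,0],1],[[0,0,0.11],[0,0,0],1],[[0,0,0.11],[0,0,0],1],[[0,0,0.1],[0,0,0],1],[[0,0,0],[0,0,0],1],[[0,0,0],[0,0,0],1]]'; python3 - <<'E'
from h import *
for n,(a,b,c,d) in(("side",(200,220,400,370)),):
    I=ctrl.get_image(n);cv2.imwrite("pics/s1.png",cv2.resize(I[b:d,a:c],None,fx=4,fy=4,interpolation=cv2.INTER_CUBIC))
cv2.imwrite("pics/t1.png",ctrl.get_image("top"))
E
```

```text
time: 3.3
ee_pos: [0.4773, -0.2121, 0.1329]
tool_rot: [-3.141, -0.001, 1.571]
force: [-0.2, -0.1, 1.9]
grip_width: 0.999
gripper_force: 0.0
```

View pics/s1.png

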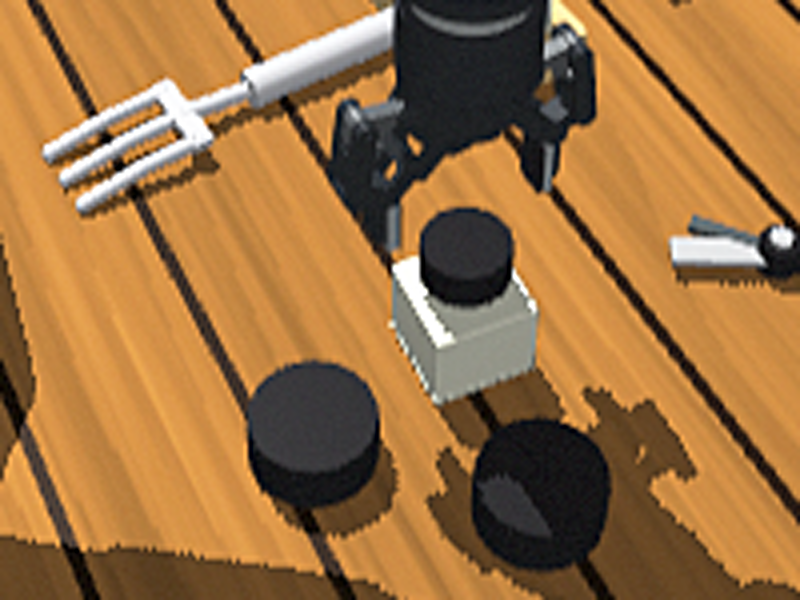

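The open fingers straddle the cap, with tips at crop (392,245) and (545,185) and the cap at (466,235). I correct about 5 mm in y, descend and close.

```bash
python3 -m pendant '[[[-0.0115,0.001,0.04],[0,0,0],1],[[0,0,0.05],[0,0,0],1],[[0,0,0],[0,0,0],1],[[0,0,0],[0,0,0],1],[[0,0,0],[0,0,0],0],[[0,0,0],[0,0,0],0],[[0,0,0],[0,0,0],0],[[0,0,0],[0,0,0],0]]' 60;python3 -m pendant '[[[0,0,0],[0,0,0],0],[[0,0,0],[0,0,0],0],[[0,0,0],[0,0,0],0],[[0,0,0],[0,0,0],0]]'
```

```text
time: 4.2
ee_pos: [0.4786, -0.2176, 0.0978]
tool_rot: [3.14, 0.001, 1.571]
force: [-1.4, 1.3, 8.0]
grip_width: 0.592
gripper_force: 60.7
time: 4.6
ee_pos: [0.4786, -0.2176, 0.0978]
tool_rot: [3.14, 0.001, 1.571]
force: [-1.5, 1.5, 7.4]
grip_width: 0.589
gripper_force: 60.7
```

```bash
python3 -m pendant '[[[0,0,-0.05],[0,0,0],0],[[0,0,-0.1],[0,0,0],0],[[0,0,-0.1],[0,0,0],0],[[0,0,-0.1],[0,0,0],0],[[0,0,0],[0,0,-0.0128],0],[[0,0,0],[0,0,-0.0128],0],[[0,0,0],[0,0,0],0]]'; python3 - <<'E'
from h import *
I=ctrl.get_image("side");cv2.imwrite("pics/s2.png",cv2.resize(I[180:330,230:430],None,fx=4,fy=4,interpolation=cv2.INTER_CUBIC))
E
```

```text
time: 5.3
ee_pos: [0.4778, -0.2171, 0.2362]
tool_rot: [-3.141, -0.0, 1.652]
force: [0.9, 0.4, -3.9]
grip_width: 0.586
gripper_force: 63.8
```

View pics/s2.png

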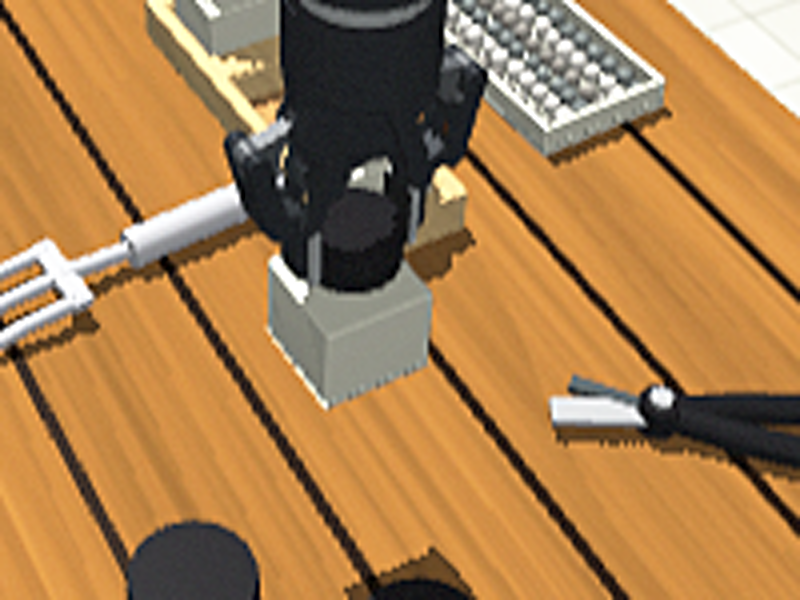

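The jar hangs upright from the cap, at crop (350,340). I carry it to the pocket.

```bash
python3 -m pendant '[[[0.08,0.042,0],[0,0,0],0],[[0.08,0.042,0],[0,0,0],0],[[0.08,0.042,0],[0,0,0],0],[[0.08,0.042,0],[0,0,0],0],[[0.08,0.042,0],[0,0,0],0],[[0.08,0.042,0],[0,0,0],0],[[0.08,0.042,0],[0,0,0],0],[[0.08,0.042,0],[0,0,0],0]]'; python3 -m pendant '[[[0.08,0.042,0],[0,0,0],0],[[0.05,0.024,0],[0,0,0],0],[[0,0,0],[0,0,0],0],[[0,0,0],[0,0,0],0],[[0,0,0],[0,0,0],0]]'
```

```text
time: 6.15
ee_pos: [0.5914, 0.0504, 0.2357]
tool_rot: [-3.141, -0.0, 1.65]
force: [1.5, -0.5, -2.7]
grip_width: 0.591
gripper_force: 63.8
time: 6.65
ee_pos: [0.6132, 0.102, 0.236]
tool_rot: [-3.141, 0.0, 1.65]
force: [-0.0, 0.4, -4.2]
grip_width: 0.589
gripper_force: 63.7
```

```bash
python3 -m pendant '[[[0,0.0,0.06],[0,0,0],0],[[0,0,0.08],[0,0,0],0],[[0,0,0.07],[0,0,0],0],[[0,0,0.03],[0,0,0],0],[[0,0,0],[0,0,0],0],[[0,0,0],[0,0,0],0]]'; python3 - <<'E'
from h import *
I=ctrl.get_image("side");cv2.imwrite("pics/s3.png",cv2.resize(I[130:255,240:390],None,fx=5,fy=4.8,interpolation=cv2.INTER_CUBIC))
E
```

```text
time: 7.25
ee_pos: [0.614, 0.1023, 0.1417]
tool_rot: [3.14, 0.0, 1.65]
force: [0.3, -0.3, -3.7]
grip_width: 0.584
gripper_force: 63.6
```

View pics/s3.png

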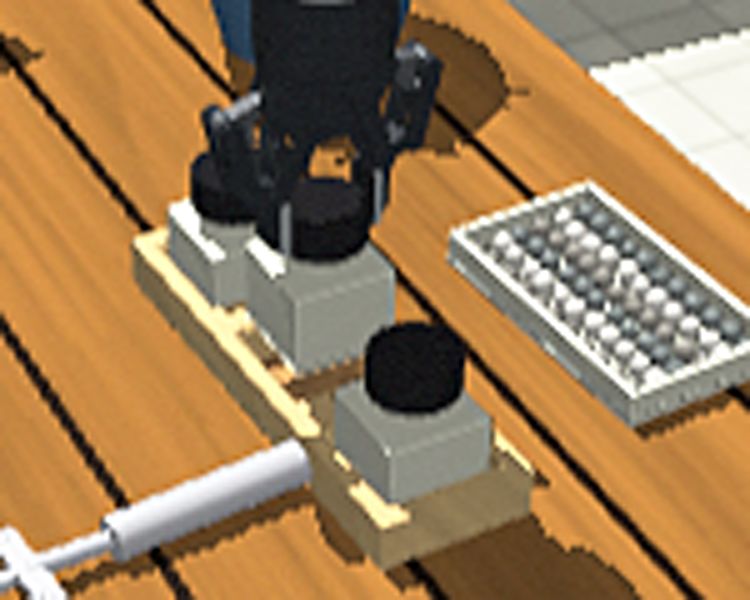

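The jar (crop (325,310)) hovers over the pocket, square with its neighbours. I lower it gently while watching the force.

```bash
python3 -m pendant '[[[0,0.0,0.02],[0,0,0],0],[[0,0,0.02],[0,0,0],0],[[0,0,0],[0,0,0],0]]'; python3 -m pendant '[[[0,0,0.015],[0,0,0],0],[[0,0,0.015],[0,0,0],0],[[0,0,0.01],[0,0,0],0],[[0,0,0],[0,0,0],0],[[0,0,0],[0,0,0],0]]'
```

```text
time: 7.6
ee_pos: [0.6128, 0.1028, 0.1229]
tool_rot: [-3.14, -0.0, 1.651]
force: [0.4, -0.5, -4.0]
grip_width: 0.594
gripper_force: 63.7
time: 8.1
ee_pos: [0.6134, 0.1028, 0.1083]
tool_rot: [-3.141, -0.0, 1.651]
force: [0.9, -1.3, -2.8]
grip_width: 0.59
gripper_force: 63.7
```

```bash
for i in 1 2; do python3 -m pendant '[[[0,0,0.0025],[0,0,0],0],[[0,0,0.0025],[0,0,0],0],[[0,0,0],[0,0,0],0]]';done
```

```text
time: 8.4
ee_pos: [0.6135, 0.1027, 0.1063]
tool_rot: [3.141, -0.0, 1.651]
force: [-1.0, 0.1, -3.6]
grip_width: 0.589
gripper_force: 63.7
time: 8.7
ee_pos: [0.6141, 0.1029, 0.1059]
tool_rot: [3.14, 0.0, 1.651]
force: [-3.5, 0.7, 7.8]
grip_width: 0.589
gripper_force: 64.9
```

Contact came at the expected height (TCP z 0.106), so the jar is seated. Now I unscrew anticlockwise with a slight climb.

```bash
python3 -m pendant '[[[0,0,-0.0004],[0,0,-0.025],0],[[0,0,-0.0004],[0,0,-0.025],0],[[0,0,-0.0004],[0,0,-0.025],0],[[0,0,-0.0004],[0,0,-0.025],0],[[0,0,-0.0004],[0,0,-0.025],0],[[0,0,-0.0004],[0,0,-0.025],0],[[0,0,-0.0004],[0,0,-0.025],0],[[0,0,-0.0004],[0,0,-0.025],0]]' 80; python3 -c "
from station import ctrl;print(ctrl.observe()['moment'])"; python3 -m pendant '[[[0,0,-0.0004],[0,0,-0.025],0],[[0,0,-0.0004],[0,0,-0.025],0],[[0,0,-0.0004],[0,0,-0.025],0],[[0,0,-0.0004],[0,0,-0.025],0],[[0,0,-0.0004],[0,0,-0.025],0],[[0,0,-0.0004],[0,0,-0.025],0]]'; python3 -c "
from station import ctrl;print(ctrl.observe()['moment'])"
```

```text
time: 9.5
ee_pos: [0.6148, 0.103, 0.1072]
tool_rot: [3.139, 0.002, 2.283]
force: [0.8, 1.7, 2.7]
grip_width: 0.586
gripper_force: 82.1
[ 0.36007955 -0.26941491 -0.03747297]
time: 10.1
ee_pos: [0.6147, 0.1028, 0.1083]
tool_rot: [3.14, 0.003, 2.754]
force: [-0.2, 0.1, 4.7]
grip_width: 0.586
gripper_force: 82.1
[ 0.14489852 -0.03084992 -0.05589791]
```

```bash
python3 -m pendant '[[[0,0,-0.0004],[0,0,-0.025],0],[[0,0,-0.0004],[0,0,-0.025],0],[[0,0,0],[0,0,-0.025],0],[[0,0,0],[0,0,-0.025],0],[[0,0,0],[0,0,-0.025],0],[[0,0,0],[0,0,0],0],[[0,0,0],[0,0,0],0]]'; python3 -c "
from station import ctrl;s=ctrl.observe();print(s['moment'],s['joint_pos'])
import cv2;I=ctrl.get_image('side');cv2.imwrite('pics/s4.png',cv2.resize(I[130:255,240:390],None,fx=5,fy=4.8,interpolation=2))"
```

```text
time: 10.8
ee_pos: [0.6145, 0.1028, 0.1082]
tool_rot: [3.142, 0.003, 3.141]
force: [1.8, 0.9, 4.8]
grip_width: 0.583
gripper_force: 82.2
[ 0.09754966 -0.22170197  0.00922944] [-4.39450116e-02  1.95226059e-01 -7.26255242e-02  1.30021885e+00
  1.82453526e-04 -4.34549473e-02]
```

View pics/s4.png

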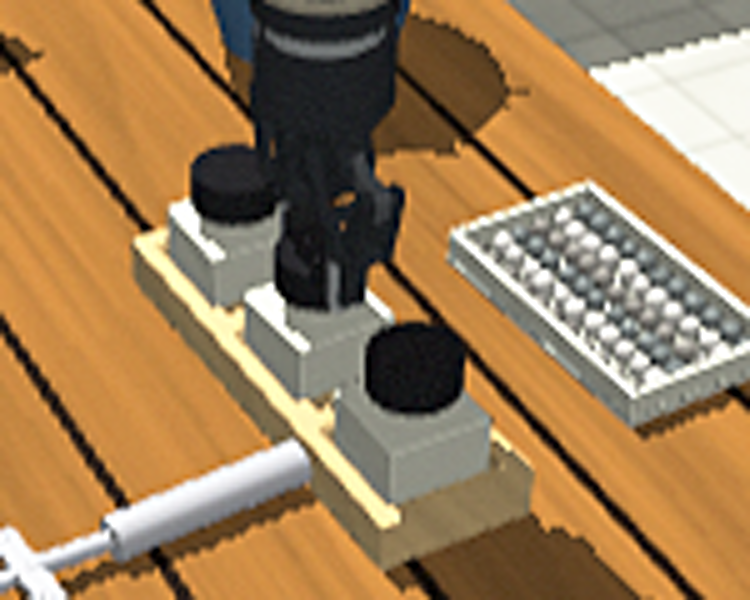

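The jar is seated in line (crop (320,340)), and the tool has turned 85°. I lift a little first and check the force.

```bash
python3 -m pendant '[[[0,0,-0.004],[0,0,0],0],[[0,0,-0.004],[0,0,0],0],[[0,0,-0.004],[0,0,0],0],[[0,0,0],[0,0,0],0],[[0,0,0],[0,0,0],0]]'
```

```text
time: 11.35
ee_pos: [0.6133, 0.1027, 0.1114]
tool_rot: [3.142, -0.001, -3.14]
force: [-0.0, 0.5, -0.9]
grip_width: 0.583
gripper_force: 82.7
```

The force is −0.9 N, which is the cap alone (with the jar it was about −4), so it is free. I lift to about 25 mm above the rim.

```bash
python3 -m pendant '[[[0,0,-0.015],[0,0,0],0],[[0,0,-0.02],[0,0,0],0],[[0,0,-0.025],[0,0,0],0],[[0,0,-0.02],[0,0,0],0],[[0,0,-0.008],[0,0,0],0],[[0,0,0],[0,0,0],0],[[0,0,0],[0,0,0],0],[[0,0,0],[0,0,0],0]]'; python3 - <<'E'
from h import *
I=ctrl.get_image("side");cv2.imwrite("pics/s5.png",cv2.resize(I[130:255,240:390],None,fx=5,fy=4.8,interpolation=2));cv2.imwrite("pics/t5.png",ctrl.get_image("top"))
E
```

```text
time: 12.15
ee_pos: [0.6132, 0.1027, 0.1463]
tool_rot: [3.141, -0.001, -3.14]
force: [-0.2, 1.0, -1.3]
grip_width: 0.585
gripper_force: 82.8
```

View pics/s5.png

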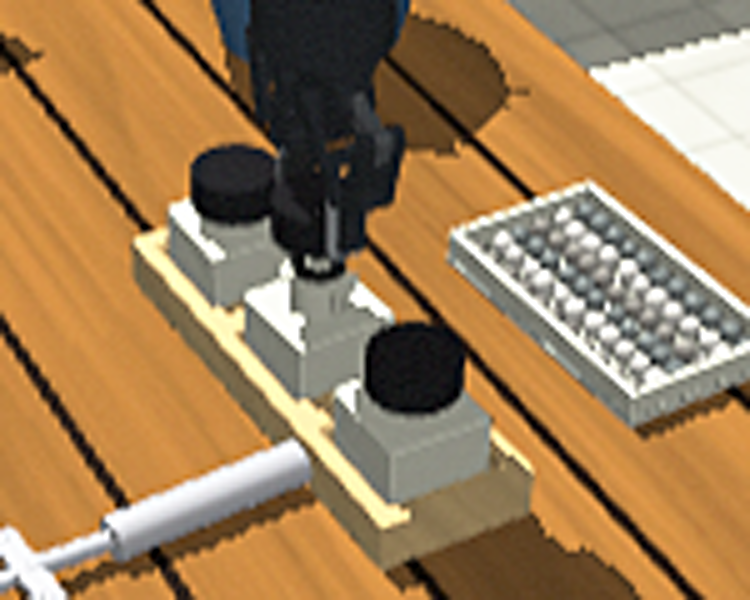

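The jar stands seated with its open mouth at crop (322,262). The cap is held level right above it, and the neighbours have not moved.

```bash
python3 -c "
from station import ctrl;print(ctrl.job_done())"
```

```text
the job is handed in; nothing more can be done
None
```

The jar stands fully down in the middle pocket, in line with its neighbours to within the pocket's slack. Its cap is unscrewed and held level about 24 mm above the rim, and the job was handed in after about 12 s of robot time, though the hand-in returned no verdict.

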